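# Free the screw cap over the empty tape core

## Robot

A 6-joint arm with a two-finger parallel gripper is mounted at the origin on the work surface. World frame = base frame: x ahead of the robot, y to its left, z up, the work surface at z = 0. Lengths are in m, angles in rad, forces in N, time in s.
With the tool pointing down it reaches from about 0.2 to 0.875 m from the base axis. Payload 3.4 kg.
Tool frame: the origin (TCP) lies between the finger pads; the fingertips stand 25 mm ahead of it and the grasp point (between the pads) lies 6 mm ahead of it (r.nose_length is the z of the fingertips in the tool frame, in m); z points along the fingers, x is the direction in which the jaws open and shut, and the axes are right-handed (so a half turn about z gives the same grasp; the last joint's range is limited). The gripper opens to 94 mm and grips with 3 to 60 N. Pads are 16 mm wide; open, the fingers measure 119 mm over their backs; the gripper's body (75 mm by 177 mm) begins 78 mm behind the grasp point.
Start: joints at [-1.274, 0.276, 1.505, -0, 1.361, -0.121], TCP at [0.233, -0.526, 0.23] pointing down, gripper open.
Joint ranges: [-2.89, 2.89], [-0.75, 2.08], [0.22, 2.7], [-1.18, 4.32], [0.11, 2.71], [-2.7, 2.7]. Speed limits (rad/s): [2.57, 2.57, 3.14, 3.14, 3.14, 3.14].

## Interface

Orientations are given as a unit quaternion [w, x, y, z].
In Python, from plant import r, gripper_to, inverse_kinematics, vision, models, telemetry gives the robot as it stands. Calls block until the motion is done:
- r.move_to(position, orientation): joint-space move of the TCP to a pose.
- r.move_l(position, rot=None, vel=0.15, guard=None): straight line of the TCP; rot=None keeps the orientation; vel is the mean speed in m/s. With guard (N) it stops when the force on the tool has changed by that much, and returns True; else False.
- r.movej(angles): joint-space move.
- gripper_to(opening, f_grip=None): finger opening in m; f_grip is the grip in N (None keeps the last); returns when the fingers have stopped.
- r.hold(seconds).
- inverse_kinematics(position, orientation): joint angles nearest the present ones, or None.
- vision.snapshot(name): name is "side" or "top" or "wrist"; returns the picture (400x640x3 uint8, red, green, blue); there is no depth.
- vision.get_calibration(name): a dict with "fx", "fy", "cx", "cy" (pixels), "position" and "orientation" of the camera in the world. Camera axes: x right, y down, z forward; pixel columns grow to the right and rows downward; lengths in m; the calibration is good to about 2 mm. The wrist camera is an equidistant fisheye: a pixel r from the principal point sees the ray r / f radians off the axis. A picture is of the moment at which its call begins: read the wrist's pose just before it. get_calibration takes no time and is no camera call; for the wrist camera it gives the pose at the moment of the call.
A pose or a line that the arm cannot do raises r.PlanningError and nothing moves.
- r.sign_off(): hands the job in, once; it reports no verdict.
Trained networks look in the newest picture that a camera, given by its name, has taken for a name from the list of things; names that differ only in an ending like _2 or _b are one class to them, and where a whole thing is asked for, a point or a joint stands for the part that bears it (a point fixed in the world has none). Each returns a list of dicts, best first, with "score" (0 to 1); they miss things now and then, are a little off and sometimes report something else, mostly with a low value. They report only what shows in the picture. A call takes as long as a camera call. They do not tell look-alikes from the thing itself.
- models.boxes_of(thing, camera): "at" ([x, y, z] in m, in world coordinates, good to about 4 mm: the middle of the surface that is visible of it).
- models.regions_of(thing, camera): "pixels" (400x640 bool, what is visible of it).
- models.mark_of(thing, camera): "at" ([x, y, z] in m, in world coordinates, good to about 4 mm: a listed point, or the origin of a listed thing).
Readings, each from a call of its own:
- telemetry.current_t(): time.
- telemetry.current_joints(): joint angles.
- telemetry.current_dq(): joint speeds.
- telemetry.current_joint_efforts(): joint torques, N m.
- telemetry.current_ee_pos(): TCP position.
- telemetry.current_tool_rot(): TCP orientation.
- telemetry.current_wrist_force(): force on the tool from outside, world axes, zero at the start.
- telemetry.current_torque(): the same for the moment, N m.
- telemetry.current_opening(): finger opening in m.
Only numpy, scipy, OpenCV 4.12 (cv2) and the standard library are available. Lean on these libraries where they do the work, as an engineer would, in place of code of your own. Each camera call takes 0.05 s, during which the arm holds its last target.

## Task

One of the two rolls on the tape holder is used up and only its bare cardboard core is left: unscrew the red cap from that spindle, so that the core can be changed. One spindle has a left-hand thread and the other a right-hand one and nothing shows which, so try the cap gently one way and, if it only tightens, the other way; then lift it off and finish with it still held in the gripper, a good hand's width above where it sat. Leave the cap over the full black roll screwed on, both the roll and the core on their spindles, and the other things on the desk where they are.

Things in the scene. Friction and masses are not known exactly. Their poses are not given: they have to be found in the camera images.
- holder: twin tape holder, fixed to the desk: a grey painted plate 116 mm (x) by 226 mm (y), its top 14 mm above the desk, with a toothed cutter blade along its front (-x) edge, two guide pins 38 mm tall behind the blade, and two upright steel spindles 120 mm apart along its y axis. Origin: centre of its underside, on the desk. It stands turned by up to 0.5 rad either way.
- spindle_left (a point): tip of the steel spindle at the holder's +y end, on its axis, 60 mm above the desk, inside the cap until that is off. A hub 37 mm across carries the roll or core up to a shoulder 46 mm above the desk, where the cap's rim rests; the threaded stud above it is 30 mm across and 14.5 mm tall. Quick two-start thread, right-hand (loosens anticlockwise) or left-hand (clockwise), drawn anew each time.
- spindle_right (a point): the same on the spindle at the holder's -y end; its thread is always of the other hand than the left spindle's.
- cap_left_center (a point): centre, half-way up, of the red screw cap on the left (+y) spindle: round ribbed plastic hand cap 44 mm across, 40 mm tall, hollow below, about 100 g, upright. Its rim sits 46 mm above the desk, so this point starts 66 mm up; below the rim the roll or core reaches only to 41 mm. A white pointer line on top runs along the cap's +x, at first along the holder's +x. Yaw grows anticlockwise from above.
- cap_right_center (a point): the same red cap on the right (-y) spindle. For both caps: turned the tightening way a cap gives 0.1 to 0.2 rad and stops dead (a grip turned further slips round it); turned the loosening way it comes free after about 0.8 rad, is stopped at about 2.1 rad, and lifts straight off anywhere from 1.0 to 2.0 rad. It need not be raised while turning; until free, a pull up only meets the thread.
- roll_center (a point): centre of the full roll of black tape, a ring 76 mm across, 25 mm tall, with a 38.6 mm hole, loose on one of the spindles (either one), 16 to 41 mm above the desk.
- core_center (a point): centre of the bare brown cardboard core of the used-up roll, a ring 50 mm across, 25 mm tall, with a 38.6 mm hole, loose on the other spindle, 16 to 41 mm above the desk. The cap above it is the one to take off.
- storage_box_center (a point): centre of the grey polypropylene storage box with a hinged flap lid, fixed, 200 mm (x) by 150 mm (y), 86 mm tall with the lid; stands to the left. Bystander.
- flap (a joint): flap lid of the storage box, hinged along the box's far (+x) rim: 0 rad closed (as at the start), grows as it opens upward. To be left shut.
- square_corner (a point): aluminium measuring square lying flat, 4 mm thick: the point where its two 28 mm wide legs cross, 2 mm up; legs reach 186 mm along its +x and 120 mm along its +y. Loose bystander, to the right.
- paperweight_center (a point): centre of a clear glass paperweight, a dome 72 mm across and 49 mm tall. Loose bystander, beyond the holder.
- marker_cap_center (a point): centre of a green plastic marker cap standing upright, 18 mm across, 46 mm tall. Loose bystander, beyond the holder.
Not all that is in view belongs to the job. What is shaped like the part that bears roll_center but yellow is not meant. Leave any pink look-alike of the part that bears cap_right_center alone.

How it is judged:
At the end, for the whole second after the job is handed in: The cap over the bare core is held in the fingers, still, with its centre at least 140 mm above the desk (about 75 mm above where it sat); the other cap is still seated on its spindle (within 6 mm), and the core and the full roll are still round their spindles (within 30 mm, centres below 40 mm) (((horizontal distance between core_center and spindle_left below 0.03 m and horizontal distance between roll_center and spindle_right below 0.03 m and height (world z) of each of core_center, roll_center below 0.04 m and height (world z) of cap_left_center above 0.14 m and contact force between the fingers and cap_left above 1 N and linear speed of cap_left below 0.03 m/s and (height (world z) of cap_right_center below 0.072 m and horizontal distance between cap_right_center and spindle_right below 0.006 m)) or (horizontal distance between core_center and spindle_right below 0.03 m and horizontal distance between roll_center and spindle_left below 0.03 m and height (world z) of each of core_center, roll_center below 0.04 m and height (world z) of cap_right_center above 0.14 m and contact force between the fingers and cap_right above 1 N and linear speed of cap_right below 0.03 m/s and (height (world z) of cap_left_center below 0.072 m and horizontal distance between cap_left_center and spindle_left below 0.006 m)))); the arm keeps its last pose, push and grip.
It fails at once if the cap over the full roll is turned by more than 0.35 rad or moved by more than 15 mm ((horizontal distance between core_center and spindle_left below 0.03 m and (angle between the x axis of cap_right_center and the x axis of holder, either way round above 0.35 rad or distance of cap_right_center from where it was at the start of the episode above 0.015 m)) or (horizontal distance between core_center and spindle_right below 0.03 m and (angle between the x axis of cap_left_center and the x axis of holder, either way round above 0.35 rad or distance of cap_left_center from where it was at the start of the episode above 0.015 m))).
It fails at once if the flap of the storage box is opened by more than 0.2 rad (value of joint flap above 0.2 rad).
It fails at once if the square, the paperweight or the marker cap is moved by more than 20 mm (distance of any of square_corner, paperweight_center, marker_cap_center from where it was at the start of the episode above 0.02 m).
It also fails if it takes over 48 s, if anything falls off the work surface, if the arm or the gripper's body presses on something with over 40 N, if the wrist force passes 120 N, or if a joint passes its speed limit or range.

## Working session

There is one attempt and no reset: what is moved stays moved. The work goes in short steps, each a Python script; the robot and the scene stay as the last script left them, time stands still between calls to the robot, and variables do not carry over. Pictures are saved under pics/ and viewed, and the job is handed in when it is done.

```bash
ls; mkdir -p pics; python3 - <<'E'
from plant import r, vision, models, telemetry
import cv2
for c in ["top","side","wrist"]:
    im=vision.snapshot(c); cv2.imwrite(f"pics/a_{c}.png",im[:,:,::-1])
    for t in ["cap_left_center","cap_right_center","roll_center","core_center","holder","paperweight_center","marker_cap_center","spindle_left","spindle_right"]:
        try: print(c,t,[([round(float(v),3) for v in d["at"]],round(d["score"],2)) for d in models.mark_of(t,c)])
        except Exception as e: print(t,e)
print(telemetry.current_t())
E
```

```text
pics
top cap_left_center [([0.51, 0.167, 0.066], 0.61)]
top cap_right_center [([0.565, -0.062, 0.024], 0.55), ([0.498, 0.045, 0.066], 0.5), ([0.358, -0.477, 0.003], 0.48)]
top roll_center [([0.568, 0.3, 0.013], 0.63), ([0.511, 0.17, 0.03], 0.52)]
top core_center [([0.502, 0.049, 0.028], 0.41)]
top holder [([0.506, 0.108, -0.002], 0.92), ([0.738, -0.17, 0.023], 0.2)]
top paperweight_center [([0.789, 0.172, 0.024], 0.76)]
top marker_cap_center [([0.736, -0.17, 0.023], 0.36)]
top spindle_left [([0.515, 0.168, 0.06], 0.77)]
top spindle_right [([0.496, 0.052, 0.055], 0.96)]
side cap_left_center [([0.511, 0.17, 0.068], 0.53)]
side cap_right_center [([0.498, 0.048, 0.07], 0.6), ([0.567, -0.067, 0.017], 0.51)]
side roll_center [([0.515, 0.166, 0.031], 0.73), ([0.567, 0.299, 0.013], 0.57), ([0.512, 0.17, 0.068], 0.2)]
side core_center [([0.497, 0.051, 0.027], 0.52), ([0.793, 0.174, 0.024], 0.39)]
side holder [([0.51, 0.106, 0.005], 0.95)]
side paperweight_center [([0.797, 0.172, 0.024], 0.86)]
side marker_cap_center [([0.36, -0.48, 0.001], 0.63)]
side spindle_left [([0.516, 0.166, 0.061], 0.56)]
side spindle_right [([0.501, 0.048, 0.057], 0.91)]
wrist cap_left_center []
wrist cap_right_center []
wrist roll_center []
wrist core_center []
wrist holder []
wrist paperweight_center []
wrist marker_cap_center []
wrist spindle_left []
wrist spindle_right []
1.5
```

View pics/a_top.png

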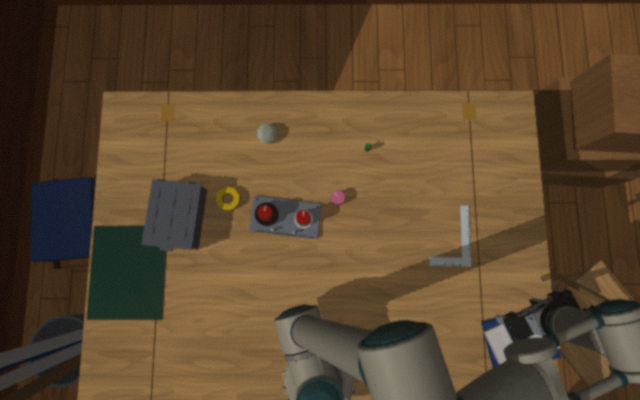

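View pics/a_side.png

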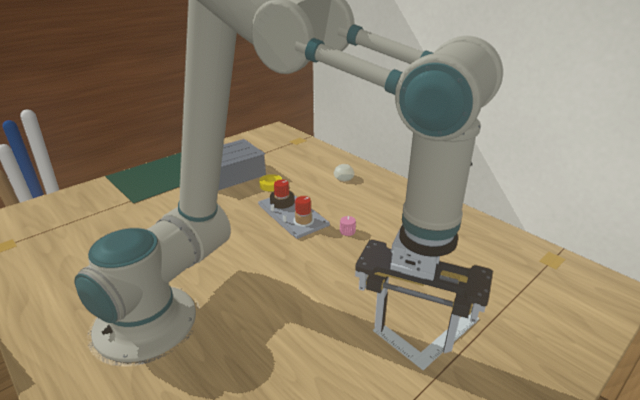

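The bare brown core sits on the right (-y) spindle, with its cap at about px (303,217) in the top view. The black roll is on the left spindle (265,213), the pink look-alike at (338,198) and the yellow one at (228,198). I'll move above the right cap with joint 6 near its middle and refine the position with the wrist camera.

```bash
cat > h.py <<'E'
from plant import r, gripper_to, inverse_kinematics, vision, models, telemetry
import numpy as np, cv2
from scipy.spatial.transform import Rotation as R
def down(yaw):  # tool x at yaw, z down
    q=(R.from_euler('z',yaw)*R.from_euler('x',np.pi)).as_quat(); return [float(q[3]),*map(float,q[:3])]
def best(p):
    o=[]
    for yaw in np.arange(-np.pi,np.pi,0.1):
        q=inverse_kinematics(p,down(yaw))
        if q is not None:o.append((abs(q[5]),yaw,q))
    return min(o,key=lambda t:t[0])
E
python3 - <<'E'
from h import *
p=[0.47,0.05,0.26]
a,yaw,q=best(p); print(yaw,np.round(q,3))
r.move_to(p,down(yaw)); print(np.round(telemetry.current_joints(),3),telemetry.current_t())
im=vision.snapshot("wrist"); cv2.imwrite("pics/b_wrist.png",im[:,:,::-1])
for t in ["cap_left_center","cap_right_center","roll_center","core_center","spindle_left","spindle_right"]:
    print(t,[(np.round(d["at"],3),round(d["score"],2)) for d in models.mark_of(t,"wrist")])
E
```

```text
-0.04159265358979036 [-0.041  0.103  1.655 -0.     1.383  0.   ]
[-0.043  0.104  1.655 -0.     1.383  0.   ] 3.725
cap_left_center [(array([0.514, 0.169, 0.066]), 0.76), (array([0.498, 0.046, 0.066]), 0.67)]
cap_right_center [(array([0.499, 0.049, 0.068]), 0.67), (array([ 0.567, -0.063,  0.022]), 0.61)]
roll_center [(array([0.511, 0.168, 0.029]), 0.69)]
core_center [(array([0.499, 0.051, 0.029]), 0.49)]
spindle_left [(array([0.507, 0.108, 0.005]), 0.42)]
spindle_right []
```

View pics/b_wrist.png

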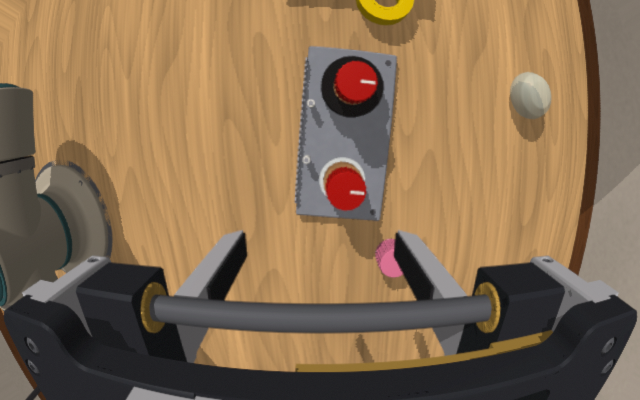

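The wrist view agrees: the right cap at px (346,188) is over the brown core, and the left cap at (355,82) is over the black roll. The measurements average to a cap axis of about (0.498, 0.0485). I'll descend and grip.

```bash
python3 - <<'E'
from h import *
P=[0.498,0.0485]
a,yaw,q=best(P+[0.074]); print(yaw,np.round(q,3))
r.move_to(P+[0.15],down(yaw))
print("guard",r.move_l(P+[0.074],vel=0.08,guard=8), np.round(telemetry.current_ee_pos(),4))
gripper_to(0.03,f_grip=30)
print("open",telemetry.current_opening(),"F",np.round(telemetry.current_wrist_force(),2),"M",np.round(telemetry.current_torque(),3),telemetry.current_t(),np.round(telemetry.current_joints(),3))
im=vision.snapshot("wrist"); cv2.imwrite("pics/c_wrist.png",im[:,:,::-1])
E
```

```text
-0.04159265358979036 [-0.042  0.309  1.894 -0.     0.939 -0.   ]
guard False [0.4985 0.0485 0.0744]
open 0.043664153652277264 F [0.6  0.48 0.03] M [-0.055 -0.103  0.022] 6.525 [-0.042  0.309  1.894 -0.     0.939 -0.   ]
```

View pics/c_wrist.png

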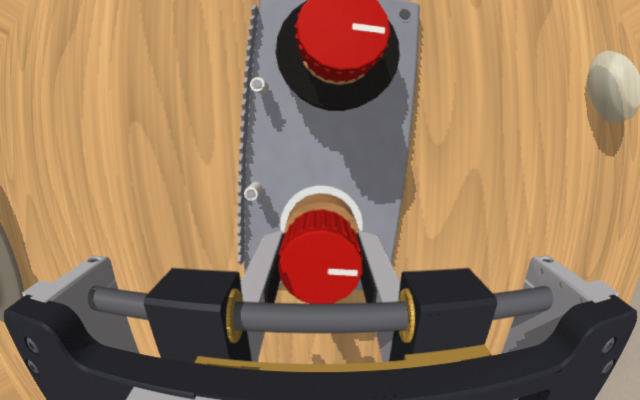

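The cap is gripped between the pads at a 43.7 mm opening, with its pointer visible at px (342,272). Next I'll turn it gently one way.

```bash
cat >> h.py <<'E'
def turn(steps,lim):
    for d in steps:
        q=list(telemetry.current_joints()) if not hasattr(turn,'q') else turn.q
        q=list(q); q[5]+=d; turn.q=q
        r.movej(q)
        rot=telemetry.current_tool_rot(); x=R.from_quat([*rot[1:],rot[0]]).as_matrix()[:,0]
        M=telemetry.current_torque(); F=telemetry.current_wrist_force()
        print("q6 %.3f"%telemetry.current_joints()[5],"yaw %.3f"%np.arctan2(x[1],x[0]),"Mz %.3f"%M[2],"F",np.round(F,1),"t %.2f"%telemetry.current_t())
        if abs(M[2])>lim: print("limit");break
E
python3 - <<'E'
from h import *
turn([0.06]*6,0.6)
im=vision.snapshot("wrist"); cv2.imwrite("pics/d_wrist.png",im[:,:,::-1])
E
```

```text
q6 0.058 yaw -0.100 Mz -0.002 F [0.3 1.8 0.2] t 6.83
q6 0.117 yaw -0.159 Mz 0.468 F [-0.5  1.6  0.5] t 7.08
q6 0.177 yaw -0.218 Mz 0.597 F [0.4 0.3 1. ] t 7.33
q6 0.237 yaw -0.278 Mz 0.743 F [-1.2 -0.8  1.5] t 7.58
limit
```

View pics/d_wrist.png

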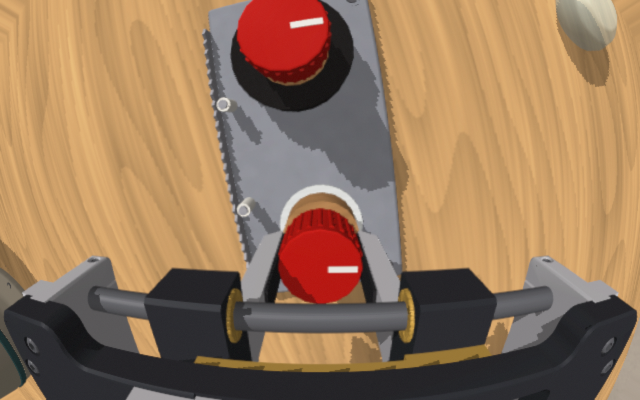

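Turning clockwise (seen from above), the moment climbed to 0.74 N·m. The pointer lagged the gripper by about 0.07 rad, so this is the tightening way. I'll turn it anticlockwise.

```bash
python3 - <<'E'
from h import *
turn([-0.12]*6,0.7)
im=vision.snapshot("wrist"); cv2.imwrite("pics/e_wrist.png",im[:,:,::-1])
E
```

```text
q6 0.120 yaw -0.162 Mz 0.069 F [-0.2 -0.7  0.8] t 7.88
q6 0.002 yaw -0.044 Mz -0.015 F [0.1 0.4 0.3] t 8.12
q6 -0.118 yaw 0.076 Mz 0.037 F [ 1.1 -0.8 -0.8] t 8.38
q6 -0.237 yaw 0.195 Mz -0.030 F [ 1.8  0.3 -1. ] t 8.62
q6 -0.357 yaw 0.315 Mz -0.016 F [ 2.6 -1.6  0.2] t 8.88
q6 -0.477 yaw 0.435 Mz -0.050 F [ 2.7 -0.  -0.1] t 9.12
```

View pics/e_wrist.png

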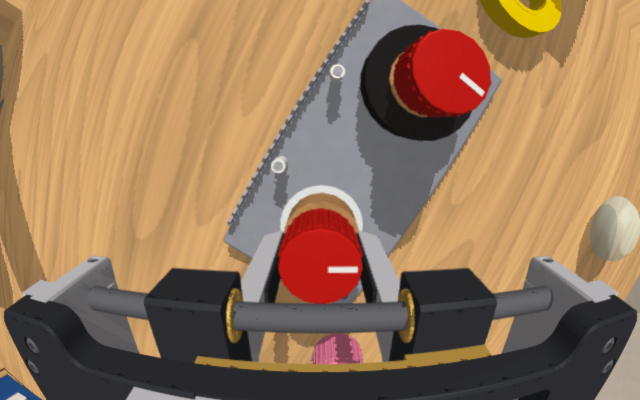

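It turns freely this way, and the pointer stays aligned with the gripper. I'll go on to about 1.5 rad in all, then lift.

```bash
python3 - <<'E'
from h import *
turn([-0.16]*6,0.7)
im=vision.snapshot("wrist"); cv2.imwrite("pics/f_wrist.png",im[:,:,::-1])
gripper_to(0.03,f_grip=40)
P=list(telemetry.current_ee_pos())
print("guard",r.move_l([P[0],P[1],P[2]+0.012],vel=0.04,guard=12),np.round(telemetry.current_ee_pos(),4),np.round(telemetry.current_wrist_force(),1))
E
```

```text
q6 -0.632 yaw 0.590 Mz 0.019 F [ 2.1  0.  -1.3] t 9.45
q6 -0.792 yaw 0.750 Mz 0.046 F [ 2.6  0.4 -1.2] t 9.72
q6 -0.952 yaw 0.909 Mz -0.009 F [ 3.5  1.2 -1.2] t 10.00
q6 -1.111 yaw 1.069 Mz -0.021 F [ 4.   0.4 -0.3] t 10.28
q6 -1.271 yaw 1.229 Mz 0.019 F [ 5.   2.7 -1.5] t 10.55
q6 -1.431 yaw 1.389 Mz -0.035 F [ 4.6  2.9 -0.1] t 10.82
guard False [0.4985 0.0488 0.0864] [ 1.5 -0.1  0.1]
```

View pics/f_wrist.png

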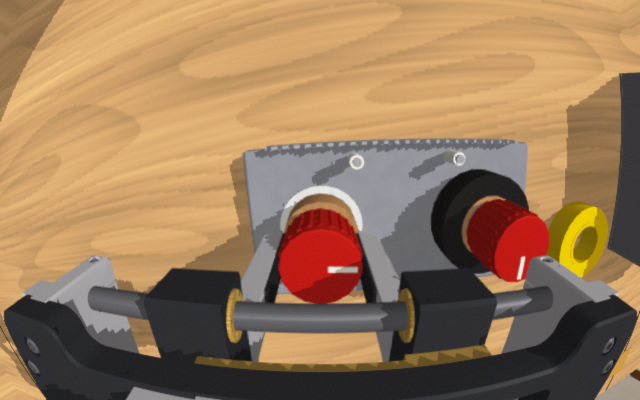

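The cap turned with the gripper, and the first 12 mm of lift met almost no force. I'll lift it to 0.17 m or so.

```bash
python3 - <<'E'
from h import *
P=list(telemetry.current_ee_pos())
print("guard",r.move_l([P[0],P[1],0.19],vel=0.06,guard=15),np.round(telemetry.current_ee_pos(),4))
r.hold(0.8)
print(telemetry.current_opening(),np.round(telemetry.current_wrist_force(),1),telemetry.current_t())
for c in ["wrist","side","top"]:
    im=vision.snapshot(c); cv2.imwrite(f"pics/g_{c}.png",im[:,:,::-1])
    for t in ["cap_right_center","cap_left_center","core_center","roll_center"]:
        print(c,t,[(np.round(d["at"],3),round(d["score"],2)) for d in models.mark_of(t,c)])
E
```

```text
guard False [0.4983 0.0488 0.1896]
0.04332473922745536 [-0.3  0.1 -0.7] 14.225
wrist cap_right_center [(array([0.498, 0.047, 0.183]), 0.77), (array([ 0.565, -0.062,  0.019]), 0.76)]
wrist cap_left_center [(array([0.517, 0.17 , 0.068]), 0.94)]
wrist core_center [(array([0.501, 0.048, 0.026]), 0.97), (array([0.503, 0.11 , 0.002]), 0.2)]
wrist roll_center [(array([0.514, 0.168, 0.032]), 0.75), (array([0.567, 0.296, 0.015]), 0.73)]
side cap_right_center [(array([ 0.564, -0.064,  0.019]), 0.5), (array([0.497, 0.048, 0.185]), 0.46)]
side cap_left_center [(array([0.511, 0.168, 0.067]), 0.79)]
side core_center [(array([0.498, 0.052, 0.029]), 0.5)]
side roll_center [(array([0.567, 0.297, 0.011]), 0.72), (array([0.512, 0.168, 0.031]), 0.57)]
top cap_right_center [(array([0.514, 0.168, 0.06 ]), 0.69), (array([ 0.564, -0.058,  0.02 ]), 0.52)]
top cap_left_center []
top core_center [(array([0.504, 0.049, 0.03 ]), 0.58)]
top roll_center [(array([0.567, 0.297, 0.009]), 0.87), (array([0.509, 0.17 , 0.028]), 0.46)]
```

View pics/g_wrist.png

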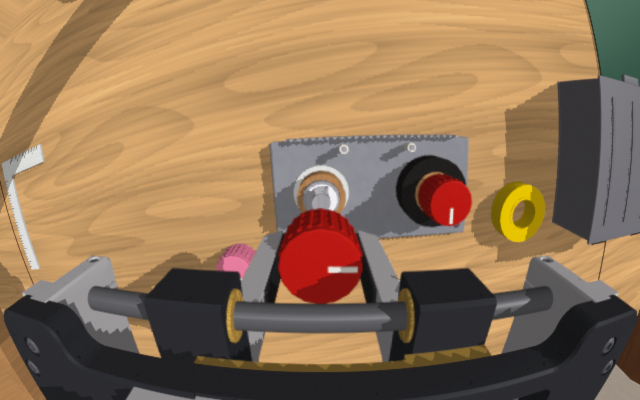

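View pics/g_side.png

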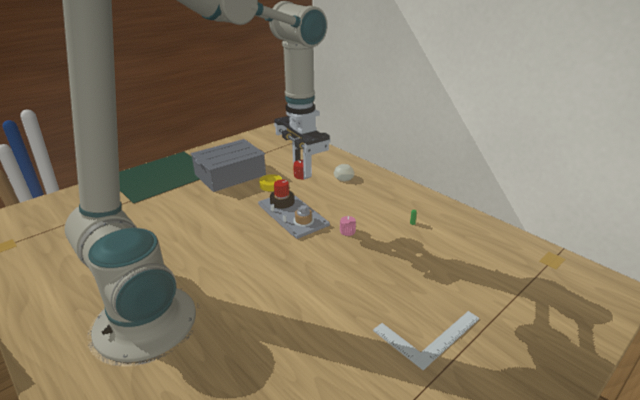

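The cap is held clear in the gripper at about z = 0.183. The bare spindle shows inside the core at px (321,195) in the wrist view, and the left cap and black roll are untouched at (445,200).

```bash
python3 - <<'E'
from h import *
r.sign_off(); print(telemetry.current_t())
E
```

```text
the job is handed in; nothing more can be done
the job is handed in; nothing more can be done
```

I unscrewed the red cap from the right (-y) spindle, the one with the bare core, lifted it straight off and handed the job in with it still in the gripper. Clockwise only tightened: the moment rose to 0.74 N·m and the grip slipped slightly. Anticlockwise turned freely, so that spindle has a right-hand thread. I turned the cap about 1.5 rad anticlockwise from its starting position.

**Held cap:** the wrist and side cameras put its centre at about z = 0.183–0.185 m, at a gripper opening of 43.3 mm with the grip set to 40 N. I did not read the finger contact force itself.

**Holder:** the cap over the black roll was measured at z ≈ 0.067 m and has not turned in the pictures. The core and the roll are still on their spindles, at z ≈ 0.03 m.

**Other things on the desk:** the box lid is shut, and the square, paperweight and marker cap look unmoved. I judged these from the pictures only and did not measure them at the end.

**Disagreement:** in the last top view the network gave the left cap's position under the right cap's name and did not report the held cap, which I took to be hidden by the arm. The other two cameras were clear. The last clock reading before hand-in was 14.2 s, just before the final pictures.

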